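# Change over a kart carburettor after its leak test and clear the drivers

## Robot

A 6-joint arm with a two-finger parallel gripper is mounted at the origin on the work surface. World frame = base frame: x ahead of the robot, y to its left, z up, the work surface at z = 0. Lengths are in mm, angles in rad, forces in N, time in s.
With the tool pointing down it reaches from about 350 to 850 mm from the base axis. Payload 8.1 kg.
Tool frame: the origin (TCP) lies at the very end of the fingers, on their centre line; the grasp point (between the pads) lies 19 mm behind it (grasp_offset is the distance from the TCP to the grasp point, in mm); z points along the fingers, y is the line along which they close (so a half turn about z gives the same grasp; the last joint's range is limited). The gripper opens to 85 mm and grips with 20 to 120 N. Pads are 22 mm wide; open, the fingers measure 114 mm over their backs; the gripper's body (76 mm by 85 mm) begins 54 mm behind the grasp point. The pads swing forward as they close: fully open they stand 13 mm farther back than shut.
Start: joints at [-1.344, 0.13, 1.488, -0, 1.523, -0.085], TCP at [184.084, -571.068, 196.592] pointing down, gripper open.
Joint ranges: [-2.96, 2.96], [-0.89, 2.26], [0.02, 2.5], [-1.34, 4.48], [0, 2.73], [-2.66, 2.66]. Speed limits (rad/s): [2.39, 2.39, 2.79, 3.14, 3.14, 3.14].

## Interface

Orientations are given as [roll, pitch, yaw] about the fixed x, y, z axes, in that order (R = Rz(yaw) Ry(pitch) Rx(roll)).
In Python, from workcell import * gives the robot as it stands. Calls block until the motion is done:
- reach(position, orientation): joint-space move of the TCP to a pose.
- movel(position, rotation=None, v=150): straight line of the TCP; rotation=None keeps the orientation; v is the mean speed in mm/s.
- move_j(angles): joint-space move.
- set_gripper(opening): finger opening in mm; the grip force is fixed at half the most; returns when the fingers have stopped.
- dwell(seconds).
- inverse_kinematics(position, orientation): joint angles nearest the present ones, or None.
- camera(name): name is "scene" or "top"; returns the picture (420x560x3 uint8, red, green, blue); there is no depth.
- camera_model(name): a dict with "camera_matrix" (3x3 intrinsics, pixels), "pose" (4x4, takes a point from camera to world coordinates). Camera axes: x right, y down, z forward; pixel columns grow to the right and rows downward; lengths in mm; the calibration is good to about 2 mm. A picture is of the moment at which its call begins. camera_model takes no time and is no camera call.
A pose or a line that the arm cannot do raises PlanningError and nothing moves.
- hand_in(): hands the job in; it is judged then, once.
Readings, each from a call of its own:
- get_time_s(): time.
- get_joints(): joint angles.
- get_joint_vel(): joint speeds.
- get_tau(): joint torques, N m.
- get_tool_pos(): TCP position.
- get_ee_rot(): TCP orientation.
- get_ft_force(): force on the tool from outside, world axes, zero at the start.
- get_moment(): the same for the moment, N m.
- get_grip_width(): finger opening in mm.
- get_grasp_force(): force on a finger pad.
Only numpy, scipy, OpenCV 4.12 (cv2) and the standard library are available. Lean on these libraries where they do the work, as an engineer would, in place of code of your own. Each camera call takes 0.05 s, during which the arm holds its last target. There are 200 camera calls.

## Task

The leak test is over: first wind the air regulator knob right off, anticlockwise to its stop. Then slide the vise open, give the carburettor a quarter turn so that its large intake mouth faces the front of the vise (the robot's side), set it squarely down on the vise bed in the middle of the jaws and slide the jaw snugly shut on it. Stand every driver lying on the bench tip-down in its cup, T-handles in the red cup and screwdrivers in the black one, and leave the other things where they are.

Things in the scene. Friction and masses are not known exactly. Their poses are not given: they have to be found in the camera images.
- vise: Small blue-grey cast-iron quick-slide vise, fixed, turned up to 0.25 rad. Origin on the bench under the middle of the clamping place; -x is its front (robot side), z up. Flat bed 45 mm above the bench, 50 mm wide (x). It closes along y: fixed jaw at +y (face at y = +22.2 mm), sliding jaw at -y; both 56 mm wide (x), 26 mm above the bed, soft aluminium faces. Foot 88 mm wide, 16 mm high.
- vise_jaw (a joint): Sliding jaw travel in m, growing as it opens (towards the vise's -y), -0.020 to 0.045: gap between the jaw faces = 44.4 mm + value. It is slid by hand against about 6 N of drag and stays, holding the work, where it is left. About 0 at the start (clamped on the carburettor's 44 mm length); about 0.0056 when closed on its 50 mm width.
- jaw_top (a point): Middle of the sliding jaw's top, 71 mm above the bench; axes as the vise; moves with the jaw. The jaw is 36 mm thick (y), 56 mm wide (x), stands 26 mm above the bed and can be pinched from above across its width (the bed below is narrower). Its screw sticks out on the -y side with a tommy bar about 110 mm from this point, up to 97 mm above the bench.
- carburettor: Silver carburettor block, 44 mm long (x, along its bore) x 50 mm wide (y) x 62 mm high, 260 g; brass barb on top (10 mm more) pointing to +x. Origin at the centre of its underside, z up. Large intake mouth (29 mm black bore, brass butterfly) on the -x end, small bore on +x. At the start it stands on the vise bed clamped by its bore ends, intake covered by the fixed jaw (+y).
- intake (a point): Centre of the large intake mouth on the carburettor's -x end, 34 mm above its underside. It must come to the vise's front: a quarter turn anticlockwise seen from above.
- red_cup: Red round steel tool cup fixed to the bench, for the T-handle hex drivers. Origin at the centre of its underside; 70 mm outer and 64 mm inner diameter, 110 mm high, floor 5 mm thick; foot plate 92 mm across, 3 mm high.
- black_cup: Black round steel tool cup fixed to the bench, for the straight screwdrivers. Origin at the centre of its underside; 70 mm outer and 64 mm inner diameter, 110 mm high, floor 5 mm thick; foot plate 92 mm across, 3 mm high.
- air_knob (a joint): Leak-test air regulator knob on a grey manifold block: 0 = off, at its anticlockwise end stop; grows clockwise (seen from above) to 4.2 rad. Friction about 0.03 N m; it stays where it is left. The gauge needle beside it follows it and is at the red mark when off.
- air_knob_grip (a point): Grip point of the red knob on its vertical axis, 87 mm above the bench, 7 mm below the knob's top. Its grip is a bar 42 mm long, 14 mm thick, 32 mm high on a disc 44 mm across; the bar lies along this point's x axis, which turns with the knob. The gauge is lower than the knob, about 70 mm away.
- tee_red: Red T-handle hex driver, 195 mm, 70 g, on the bench (may be absent). Origin on its axis at the grip point; +x to the handle end (up in the cup). Neck 20 x 20 mm from 25 mm tipward to 20 mm handleward of the origin, then the crossbar, 20 x 20 mm, 64 mm along y to 40 mm handleward. Shaft 6 mm, tip 155 mm from the origin. Lying, its axis is 10 mm up (tip droops). Mass centre 43 mm tipward.
- tee_blue: Blue T-handle hex driver, 195 mm, 70 g, on the bench (may be absent). Origin on its axis at the grip point; +x to the handle end (up in the cup). Neck 20 x 20 mm from 25 mm tipward to 20 mm handleward of the origin, then the crossbar, 20 x 20 mm, 64 mm along y to 40 mm handleward. Shaft 6 mm, tip 155 mm from the origin. Lying, its axis is 10 mm up (tip droops). Mass centre 43 mm tipward.
- driver_yellow: Yellow-handled straight screwdriver, 200 mm, 80 g, lying on the bench (may be absent). Origin on its axis at the grip point; +x to the handle end (up in the cup). Handle 24 x 24 mm from 30 mm tipward to 45 mm handleward of the origin. Steel shaft 6 mm thick, tip 155 mm from the origin. Lying, its axis is 12 mm up (tip droops). Mass centre 48 mm tipward.
- driver_green: Green-handled straight screwdriver, 200 mm, 80 g, lying on the bench (may be absent). Origin on its axis at the grip point; +x to the handle end (up in the cup). Handle 24 x 24 mm from 30 mm tipward to 45 mm handleward of the origin. Steel shaft 6 mm thick, tip 155 mm from the origin. Lying, its axis is 12 mm up (tip droops). Mass centre 48 mm tipward.
- driver_orange: Orange-handled straight screwdriver, 200 mm, 80 g, lying on the bench (may be absent). Origin on its axis at the grip point; +x to the handle end (up in the cup). Handle 24 x 24 mm from 30 mm tipward to 45 mm handleward of the origin. Steel shaft 6 mm thick, tip 155 mm from the origin. Lying, its axis is 12 mm up (tip droops). Mass centre 48 mm tipward.
- tee_red_shank (a point): A point on the axis of tee_red, on its shaft 50 mm tipward of the driver's origin; the tip is 105 mm further on.
- tee_blue_shank (a point): A point on the axis of tee_blue, on its shaft 50 mm tipward of the driver's origin; the tip is 105 mm further on.
- driver_yellow_shank (a point): A point on the axis of driver_yellow, on its shaft 50 mm tipward of the driver's origin; the tip is 105 mm further on.
- driver_green_shank (a point): A point on the axis of driver_green, on its shaft 50 mm tipward of the driver's origin; the tip is 105 mm further on.
- driver_orange_shank (a point): A point on the axis of driver_orange, on its shaft 50 mm tipward of the driver's origin; the tip is 105 mm further on.
- brass_float: Bystander: brass float, 33 mm diameter, 34 mm high. Origin at the underside.
- plug_socket: Bystander: chrome spark plug socket, 27 mm diameter, standing 62 mm high. Origin at the underside.
- primer_bulb: Bystander: black rubber primer bulb, 38 mm diameter, 25 mm high. Origin at the underside.
- spark_plug: Bystander: spark plug lying down, about 75 mm long, 21 mm hexagon. Origin at the underside of the hexagon.
Mind the look-alikes: they are no part of the job. Of the things that look like the driver_green, the larger one is meant.

How it is judged (in metres and radians):
On the way, in this order (a step that is already met when the one before it is completed fails the run):
1. the test air is wound off to its stop (value of joint air_knob below 0.1 rad), for 0.2 s.
2. with the air off, the vise is slid open (value of joint air_knob below 0.1 rad and value of joint vise_jaw above 0.007 m), for 0.1 s.
3. the carburettor sits on the bed with its intake to the front and the jaw is closed on it (x of intake in the frame of vise below -0.01 m and angle between the x axis of carburettor and the x axis of vise, either way round below 0.1 rad and angle between carburettor's own z axis and vertical below 0.08 rad and x of carburettor in the frame of vise between -0.012 and 0.012 m and z of carburettor in the frame of vise between 0.042 and 0.048 m and y of carburettor in the frame of vise between -0.009 and 0.004 m and value of joint vise_jaw below 0.0085 m), for 0.2 s.
At the end, for the whole second after the job is handed in: Knob within 0.10 rad of off. Carburettor on the bed (3 mm), level (0.08 rad), square (0.10 rad), intake to the front, within 12 mm of the jaws' middle, jaw shut on it to 3 mm. Every driver present at rest in its own cup, tip within 40 mm of the floor, leaning under 0.75 rad. All released (all of step 3 and value of joint air_knob below 0.1 rad and linear speed of carburettor below 0.02 m/s and horizontal distance between each of tee_red_shank, tee_blue_shank and red_cup below 0.036 m and z of tee_red_shank in the frame of red_cup between 0.045 and 0.15 m and angle between each of tee_red, tee_blue, driver_yellow, driver_green, driver_orange's own x axis and vertical below 0.75 rad and linear speed of each of tee_red, tee_blue, driver_yellow, driver_green, driver_orange below 0.03 m/s and z of tee_blue_shank in the frame of red_cup between 0.045 and 0.15 m and horizontal distance between each of driver_yellow_shank, driver_green_shank, driver_orange_shank and black_cup below 0.036 m and z of driver_yellow_shank in the frame of black_cup between 0.045 and 0.15 m and z of driver_green_shank in the frame of black_cup between 0.045 and 0.15 m and z of driver_orange_shank in the frame of black_cup between 0.045 and 0.15 m); the robot touches nothing.
It fails at once if the brass float is pushed more than 5 cm from its place (distance of brass_float from where it was at the start of the episode above 0.05 m).
It fails at once if the plug socket is pushed more than 5 cm from its place (distance of plug_socket from where it was at the start of the episode above 0.05 m).
It fails at once if the primer bulb is pushed more than 5 cm from its place (distance of primer_bulb from where it was at the start of the episode above 0.05 m).
It fails at once if the spark plug is pushed more than 5 cm from its place (distance of spark_plug from where it was at the start of the episode above 0.05 m).
Of tee_red, tee_blue, driver_yellow, driver_green, driver_orange only 3 to 5 are there at a start; the rules pass over those that are not, and their reading is None.
At some moment in a run one of tee_red, tee_blue, driver_yellow, driver_green, driver_orange may be knocked a few centimetres aside while the robot is not near it.
It also fails if it takes over 210 s, if anything falls off the work surface, if the arm or the gripper's body presses on something with over 40 N, if the wrist force passes 120 N, or if a joint passes its speed limit or range.

## Working session

There is one attempt and no reset: what is moved stays moved. The work goes in short steps, each a Python script; the robot and the scene stay as the last script left them, time stands still between calls to the robot, and variables do not carry over. Pictures are saved under pics/ and viewed, at most 14 in all, crops included, and the job is handed in when it is done.

```bash
mkdir -p pics; ls; python3 - <<'E'
from workcell import *
import cv2,numpy as np
for n in("scene","top"):
    im=camera(n); cv2.imwrite(f"pics/{n}0.png",cv2.resize(im[:,:,::-1],(800,600),interpolation=cv2.INTER_CUBIC)); cv2.imwrite(f"{n}0_raw.png",im[:,:,::-1])
    m=camera_model(n);print(n,np.round(m["camera_matrix"],1).tolist(),np.round(m["pose"],3).tolist())
print(get_time_s(),get_ee_rot(),get_grip_width())
E
```

```text
pics
scene [[384.0, 0.0, 290.0], [0.0, 384.0, 202.3], [0.0, 0.0, 1.0]] [[-0.78, 0.507, -0.366, 891.51], [0.625, 0.64, -0.446, 381.884], [0.008, -0.577, -0.817, 727.601], [0.0, 0.0, 0.0, 1.0]]
top [[420.7, 0.0, 274.1], [0.0, 420.7, 209.5], [0.0, 0.0, 1.0]] [[0.013, -0.989, 0.147, 459.64], [-1.0, -0.01, 0.02, 8.854], [-0.019, -0.147, -0.989, 964.379], [0.0, 0.0, 0.0, 1.0]]
0.1 [-3.13990369e+00 -1.33725174e-04  3.11804705e-01] 85.29469063884763
```

View pics/top0.png

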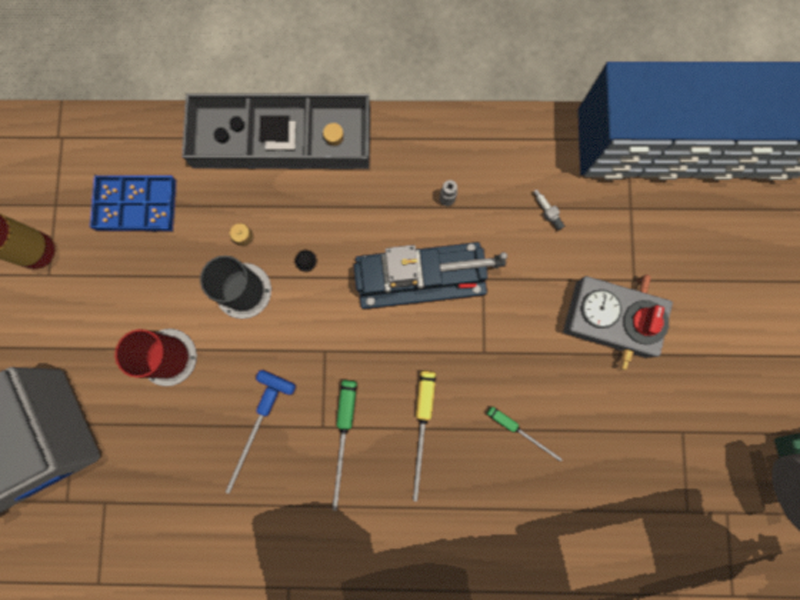

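View pics/scene0.png

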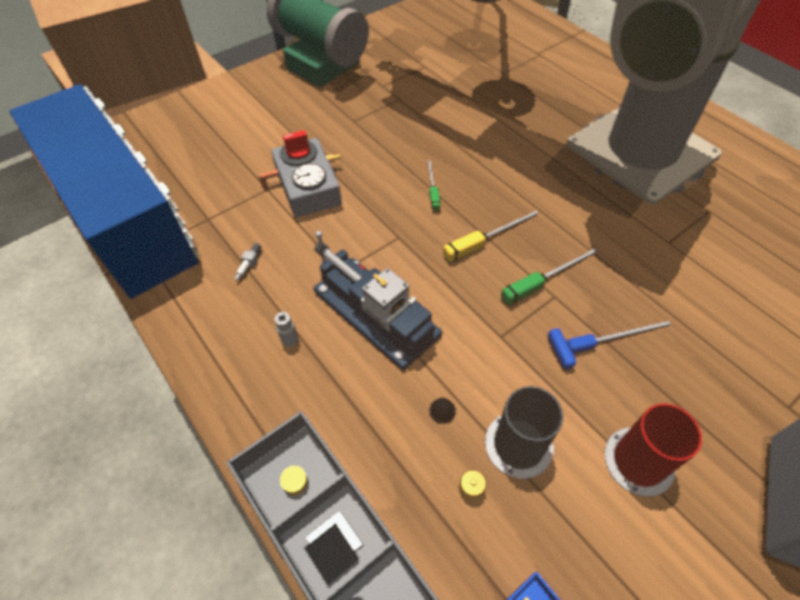

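The top view shows the vise with carburettor at (403,265) with the screw to the right, the knob at (648,320), black cup (235,285) and red cup (150,355). It also shows the blue tee (265,400), green driver (346,405), yellow driver (425,395) and the small green look-alike (505,420). There is no red tee and no orange driver. The scene view agrees.

```bash
cat > h.py <<'E'
from workcell import *
import cv2,numpy as np
M={n:(np.array(camera_model(n)["camera_matrix"]),np.array(camera_model(n)["pose"])) for n in("scene","top")}
def ray(n,p):
    K,T=M[n]; d=T[:3,:3]@np.linalg.inv(K)@np.array([p[0],p[1],1.]); return T[:3,3],d/np.linalg.norm(d)
def onz(n,p,z):
    o,d=ray(n,p); return o+d*(z-o[2])/d[2]
def tri(pt,ps):
    (a,u),(b,v)=ray("top",pt),ray("scene",ps)
    s=np.linalg.lstsq(np.c_[u,-v],b-a,rcond=None)[0]; p,q=a+s[0]*u,b+s[1]*v
    return (p+q)/2,np.linalg.norm(p-q)
def proj(n,X):
    K,T=M[n]; c=K@(T[:3,:3].T@(np.array(X,float)-T[:3,3])); return c[:2]/c[2]
H={"blue":((100,120,60),(125,255,255)),"green":((50,120,40),(80,255,255)),"yellow":((22,120,80),(34,255,255)),"red":((0,150,60),(6,255,255))}
def mask(im,c):
    h=cv2.cvtColor(im,cv2.COLOR_RGB2HSV); return cv2.inRange(h,*[np.array(x,np.uint8) for x in H[c]])
def blobs(im,c,amin=40):
    n,l,s,ce=cv2.connectedComponentsWithStats(mask(im,c)); return [(s[i,4],ce[i],l==i) for i in range(1,n) if s[i,4]>=amin]
E
python3 - <<'E'
from h import *
I={n:cv2.imread(f"{n}0_raw.png")[:,:,::-1].copy() for n in M}
for n in M:
  for c in H: print(n,c,[(int(a),np.round(p,1).tolist()) for a,p,_ in blobs(I[n],c)])
def tile(n,u,v,w=100,k=4):
    u0,v0=int(u-w/2),int(v-w*.375); t=cv2.resize(I[n][v0:v0+int(w*.75),u0:u0+w,::-1],(400,300),interpolation=cv2.INTER_CUBIC); k=400/w
    for i in range(0,w,10):
        if (u0+i)%1==0: cv2.putText(t,str(u0+i),(int(i*k),8),0,.3,(255,255,255),1); cv2.line(t,(int((i+.5)*k),10),(int((i+.5)*k),16),(255,255,255),1)
    for j in range(0,int(w*.75),10): cv2.putText(t,str(v0+j),(0,int((j+.5)*k)+3),0,.3,(255,255,255),1)
    return t
a=np.vstack([np.hstack([tile("top",300,190,),tile("scene",265,215)]),np.hstack([tile("top",438,222),tile("scene",215,120)])])
b=np.vstack([np.hstack([tile("top",163,200),tile("top",108,247)]),np.hstack([tile("scene",370,302),tile("scene",455,312)])])
cv2.imwrite("pics/a.png",a);cv2.imwrite("pics/b.png",b)
E
```

```text
scene blue [(5860, [60.5, 113.1]), (371, [398.5, 241.8]), (334, [373.5, 412.9])]
scene green [(42, [303.8, 135.8]), (166, [369.3, 197.8])]
scene yellow [(224, [325.0, 169.4]), (207, [331.2, 337.5]), (42, [207.5, 341.1])]
scene red [(1386, [543.1, 20.8]), (247, [207.6, 100.9]), (2172, [461.2, 309.9])]
top blue [(7202, [492.3, 70.1]), (1851, [93.4, 141.6]), (370, [190.1, 272.9]), (88, [28.3, 340.4])]
top green [(209, [241.4, 286.8])]
top yellow [(276, [297.6, 279.5])]
top red [(64, [1.7, 161.3]), (117, [31.7, 177.8]), (295, [453.4, 224.6]), (1116, [104.5, 248.0])]
```

View pics/a.png

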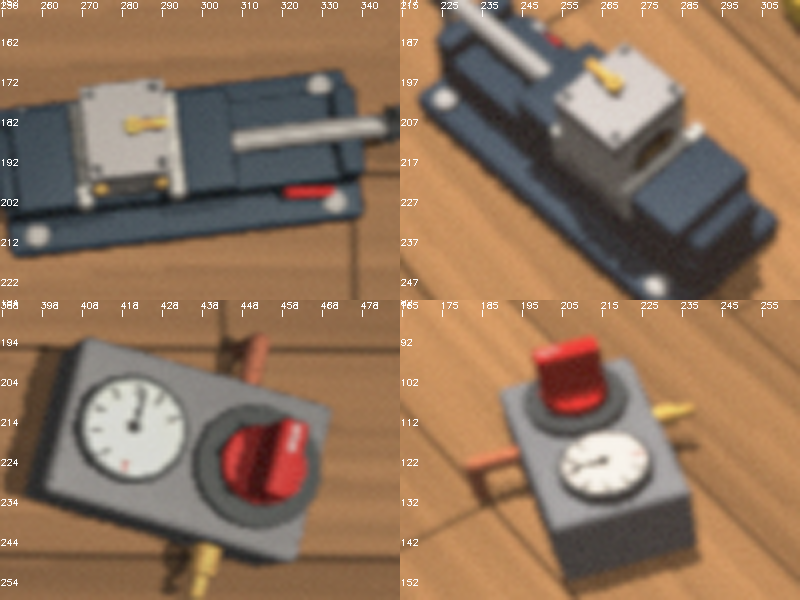

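View pics/b.png

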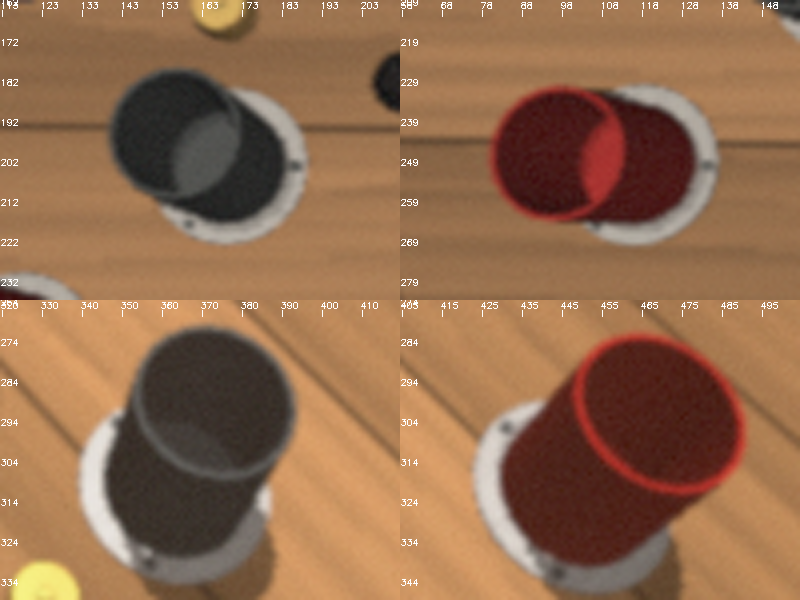

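Both crops are clear. The carburettor's top-face corners in the top tile are (80,87), (162,80), (170,172) and (86,180), and the matching corners are visible in the scene tile. The cup rims are clean ellipses. The knob bar needs a closer zoom.

```bash
python3 - <<'E'
from h import *
np.set_printoptions(precision=1,suppress=True)
I={n:cv2.imread(f"{n}0_raw.png")[:,:,::-1].copy() for n in M}
H["green"]=((45,90,30),(85,255,255));H["yellow"]=((22,110,70),(34,255,255))
T=lambda x,y:(250+x/4-.5,152+y/4-.5); S=lambda x,y:(215+x/4-.5,177+y/4-.5)
cs=[]
for t,s in zip([(80,87),(162,80),(170,172),(86,180)],[(212,148),(154,97),(227,48),(283,92)]):
    p,e=tri(T(*t),S(*s));cs.append(onz("top",T(*t),107));print("carb",p,e,cs[-1],onz("scene",S(*s),107))
c=np.array(cs);print("mean",c.mean(0),"edges",[np.linalg.norm(c[i]-c[i-1]) for i in range(4)],"ang",[np.arctan2(*(c[i]-c[i-1])[1::-1]) for i in range(4)])
a,b=onz("top",T(20,255),16),onz("top",T(362,212),16);print("foot",a,b,np.arctan2(*(a-b)[1::-1]))
for n,t,s in(("black",(156.4,194.9),(373,289.1)),("red",(97.1,247),(469.5,302))): print(n,tri(t,s),onz("top",t,110),onz("scene",s,110))
tips={"blue":(159.6,344.4),"green":(234.5,354),"yellow":(290.5,350)}
near={"blue":((190,273),(398,242)),"green":((241,284),(368,201)),"yellow":((297.5,278),(326,171))}
for k in tips:
    B={}
    for n,q in zip(("top","scene"),near[k]):
        B[n]=min(blobs(I[n],k),key=lambda b:np.hypot(*(b[1]-q)))
    z=10 if k=="blue" else 12
    ct=onz("top",B["top"][1],z);tip=onz("top",tips[k],3);ax=(ct-tip)[:2];ax/=np.linalg.norm(ax)
    v,u=np.nonzero(B["top"][2]);P=np.array([onz("top",(x,y),z) for x,y in zip(u,v)])[:,:2]
    s=(P-ct[:2])@ax; w=(P-ct[:2])@np.array([-ax[1],ax[0]])
    print(k,"tri",tri(B["top"][1],B["scene"][1]),"ct",ct,"tip",tip,"yaw",np.arctan2(ax[1],ax[0]),"ext",s.min(),s.max(),w.min(),w.max(),"tipdist",np.linalg.norm((ct-tip)[:2]),"pca",np.linalg.eigh(np.cov(P.T))[1][:,1])
def t(n,u,v):
    return cv2.resize(I[n][v:v+30,u:u+40,::-1],(400,300),interpolation=cv2.INTER_CUBIC)
cv2.imwrite("pics/c.png",np.hstack([t("top",433,210),t("scene",188,86)]))
E
```

```text
carb [663.8  36.6 106.8] 1.0368445409080669 [663.4  37.  107. ] [664.2  36.3 107. ]
carb [668.   -6.1 106.1] 0.8080809804898096 [667.5  -5.8 107. ] [668.6  -5.8 107. ]
carb [619.7 -10.5 102.4] 0.34636950367804 [618.7 -10.3 107. ] [621.8  -7.7 107. ]
carb [615.3  32.1 106.2] 2.8994647212588256 [614.1  33.2 107. ] [616.6  31.5 107. ]
mean [640.9  13.5 107. ] edges [np.float64(49.415022979065306), np.float64(42.944181882710474), np.float64(48.95769355984902), np.float64(43.6664181485651)] ang [np.float64(0.07710099645869885), np.float64(-1.4754218774151735), np.float64(-3.049956326001103), np.float64(1.6764631094869116)]
foot [586.8  72.7  16. ] [ 613.5 -121.6   16. ] 1.70706904876323
black (array([615.4, 272.3, 106. ]), np.float64(0.19418291222302558)) [614.7 271.  110. ] [617.2 273.1 110. ]
red (array([505.4, 389.2, 106.3]), np.float64(1.3001753510384848)) [505.5 386.9 110. ] [507.3 389.6 110. ]
blue tri (array([455. , 215.1,  13.6]), np.float64(0.4715528092964539)) ct [455.1 215.7  10. ] tip [297.7 278.5   3. ] yaw -0.37979117702742593 ext -39.73102851580915 22.52981279484529 -30.19796690152045 31.257672882049697 tipdist 169.4837328096929 pca [-0.9  0.4]
green tri (array([429.4,  96.8,  13.5]), np.float64(3.9640685747953115)) ct [428.2  98.5  12. ] tip [279.9 111.7   3. ] yaw -0.08892374373052717 ext -31.420221839276337 30.390300407577246 -12.3175485581178 12.201008491098332 tipdist 148.8437836369109 pca [-1.   0.1]
yellow tri (array([445.4, -27.6,  18.3]), np.float64(4.586578084346682)) ct [443.7 -26.1  12. ] tip [290.3 -11.5   3. ] yaw -0.09479277825649948 ext -30.365614794699006 30.4608609403621 -11.241698052244407 11.172115473599932 tipdist 154.10943349019956 pca [-1.   0.1]
```

View pics/c.png

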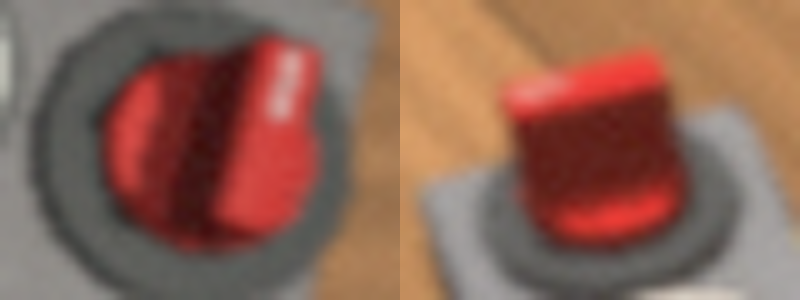

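The zoom shows the bar's top face in the top view at about (268,135) in the tile, with its axis tilted slightly. In the scene view its top-face centre is at (585,84) in the picture.

```bash
cat >> h.py <<'E'
pi=np.pi
np.set_printoptions(precision=3,suppress=True)
def D(yaw): return [pi,0,yaw]
def go(x,y,z,yaw): reach([x,y,z],D(yaw))
def lin(x,y,z,yaw=None,v=150): movel([x,y,z],None if yaw is None else D(yaw),v)
def st(*m): print(*m,"t",round(get_time_s(),1),"pos",np.array(get_tool_pos()),"F",np.array(get_ft_force()),"Mz",round(get_moment()[2],3),"w",round(get_grip_width(),1),"g",round(get_grasp_force(),1))
E
python3 - <<'E'
from h import *
k,e=tri((459.3,223),(206,93.9)); print(k,e,onz("top",(459.3,223),94),onz("scene",(206,93.9),94))
A=lambda x,y:onz("top",(433+x/10-.5,210+y/10-.5),94); B=lambda x,y:onz("scene",(188+x/10-.5,86+y/10-.5),94)
d=A(290,43)-A(245,230);d2=B(108,102)-B(262,67);print(np.arctan2(d[1],d[0]),np.linalg.norm(d),np.arctan2(d2[1],d2[0]),np.linalg.norm(d2))
ok=abs(k[2]-94)<8
if ok:
    x,y=(onz("top",(459.3,223),94)+onz("scene",(206,93.9),94))[:2]/2; psi=np.arctan2(d[1],d[0])
    go(x,y,200,psi); lin(x,y,70,v=120); st("down"); set_gripper(5); dwell(.2); st("grip")
    print(get_joints())
E
```

```text
[ 564.499 -356.135   94.222] 0.16518128666041884 [ 564.463 -356.166   94.   ] [ 564.428 -356.477   94.   ]
-0.2804379996298383 40.55302943545079 -0.31738670009021 39.46702887395284
down t 2.9 pos [ 565.173 -356.854   71.295] F [ 0.653  0.11  -0.637] Mz 0.008 w 85.5 g 0.0
grip t 3.9 pos [ 564.422 -356.309   69.963] F [-0.77  -0.362  0.15 ] Mz -0.028 w 5.1 g 0.0
[-0.64   0.395  1.412 -0.     1.335  1.211]
```

```bash
python3 - <<'E'
from h import *
st()
I={n:camera(n) for n in M}
t=[cv2.resize(I[n][v:v+75,u:u+100,::-1],(400,300),interpolation=cv2.INTER_CUBIC) for n,u,v in(("top",400,180),("scene",160,70))]
cv2.imwrite("pics/d.png",np.hstack(t))
E
```

```text
t 3.9 pos [ 564.422 -356.309   69.963] F [-0.77  -0.362  0.15 ] Mz -0.028 w 5.1 g 0.0
```

View pics/d.png

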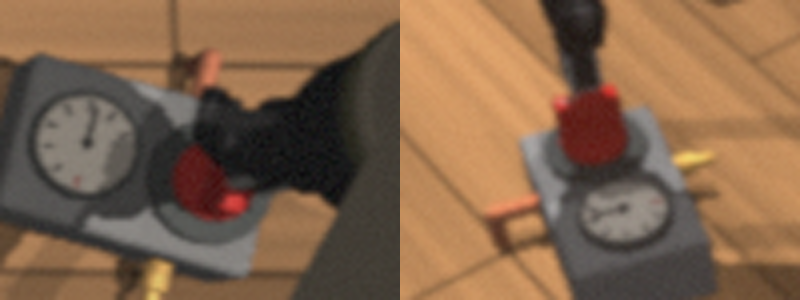

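The needle has not moved. The fingers seem to stand behind or over the bar rather than around it, so I'll lift and check the fingertip against the TCP projection.

```bash
python3 - <<'E'
from h import *
p=get_tool_pos(); print(get_ee_rot())
def snap(tag):
    o=[]
    for n in("top","scene"):
        I=camera(n)[:,:,::-1]; c=proj(n,get_tool_pos()); u,v=int(c[0])-40,int(c[1])-35
        t=cv2.resize(I[v:v+75,u:u+100],(400,300),interpolation=cv2.INTER_CUBIC); cv2.circle(t,(int((c[0]-u+.5)*4),int((c[1]-v+.5)*4)),4,(255,255,0),1); o.append(t)
    return np.hstack(o)
lin(p[0],p[1],120,v=100); a=snap("a"); set_gripper(60); st(); b=snap("b")
cv2.imwrite("pics/e.png",np.vstack([a,b]))
E
```

```text
[-3.142 -0.    -0.28 ]
t 5.3 pos [ 564.488 -356.317  119.993] F [ 0.152  0.147 -0.46 ] Mz -0.029 w 59.7 g 0.0
```

View pics/e.png

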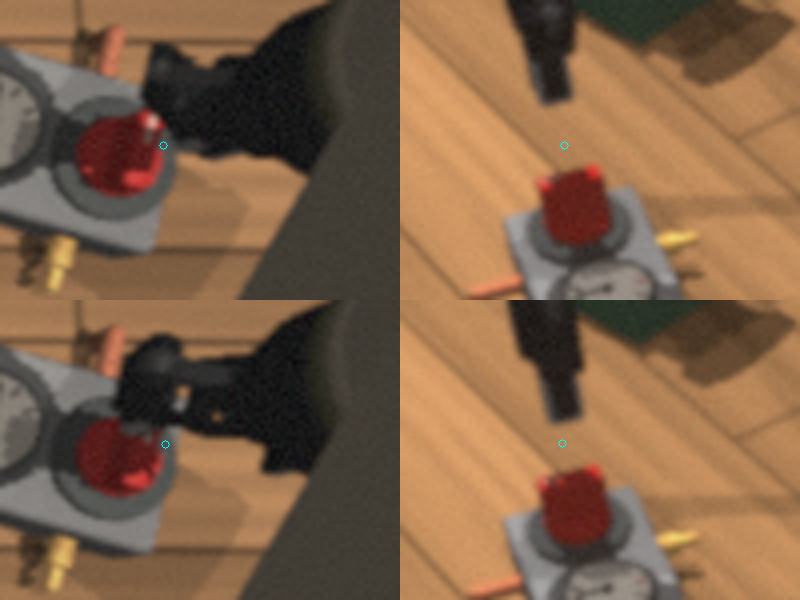

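```bash
python3 - <<'E'
from h import *
P=np.array([564.488,-356.317,119.993]); t,s=proj("top",P),proj("scene",P)
for dt in((-3,-14),(-2,-18),(-3,-22)): print(dt,tri(t+np.array(dt),s+np.array((-2.75,-10.75))))
for z in(130,140,145,150): print(z,onz("scene",s+np.array((-2.75,-10.75)),z))
# forward check: TCP pixel in frame
print(t,s,get_joints())
E
```

```text
(-3, -14) (array([ 581.803, -325.204,  178.039]), np.float64(4.87080081694829))
(-2, -18) (array([ 586.076, -322.848,  182.752]), np.float64(11.57943081796083))
(-3, -22) (array([ 590.803, -316.867,  189.334]), np.float64(15.95539121612451))
130 [ 553.403 -384.171  130.   ]
140 [ 559.061 -371.352  140.   ]
145 [ 561.89  -364.943  145.   ]
150 [ 564.718 -358.533  150.   ]
[464.781 221.492] [204.211  85.415] [-0.64   0.354  1.369  0.     1.419  1.211]
```

```bash
python3 - <<'E'
from h import *
P=np.array([564.488,-356.317,119.993]); t,s=proj("top",P),proj("scene",P)
for dt in((7.5,-2),(7,-5),(5,-5)): print(dt,tri(t+np.array(dt),s+np.array((-2.75,-10.75))))
q=get_joints(); 
set_gripper(0); a=camera("top")[:,:,::-1]; b=camera("scene")[:,:,::-1]
o=[]
for n,I in(("top",a),("scene",b)):
    c=proj(n,get_tool_pos());u,v=int(c[0])-20,int(c[1])-22
    T=cv2.convertScaleAbs(cv2.resize(I[v:v+45,u:u+60],(400,300),interpolation=cv2.INTER_CUBIC),alpha=2.5); k=400/60
    for z in(0,10,20,30,40,60,80):
        d=proj(n,np.array(get_tool_pos())+[0,0,z]);cv2.circle(T,(int((d[0]-u+.5)*k),int((d[1]-v+.5)*k)),3,(255,255,0) if z!=30 else (0,0,255),-1)
    o.append(T)
cv2.imwrite("pics/f.png",np.hstack(o))
E
```

```text
(7.5, -2) (array([ 564.868, -357.862,  150.4  ]), np.float64(0.29915107265317264))
(7, -5) (array([ 568.602, -353.578,  155.316]), np.float64(3.4760001249765717))
(5, -5) (array([ 569.165, -349.752,  157.335]), np.float64(1.1676580411724704))
```

View pics/f.png

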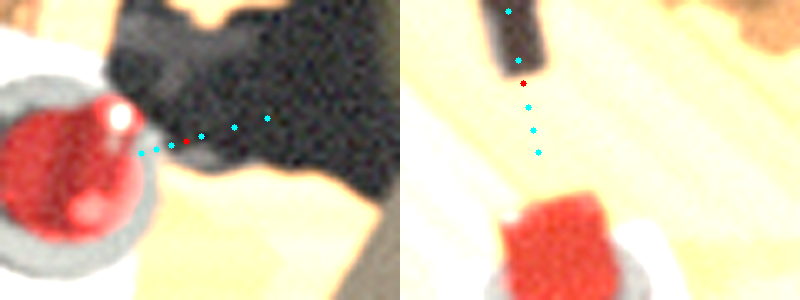

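The fingertips are really about 31 mm behind the reported TCP, so I need the true tool length. I'll touch the bench with closed fingers, then look at a tilted pose to tell a tool offset from a base offset.

```bash
python3 - <<'E'
from h import *
go(430,-300,150,0); lin(430,-300,0,v=150); dwell(.3); f0=get_ft_force()[2]
z=0
while z>-45:
    try: z-=2; lin(430,-300,z,v=20)
    except Exception as e: print(z,e); break
    f=get_ft_force()[2]-f0
    if abs(f)>4: st("touch"); break
st("end",z)
lin(430,-300,150)
r=[pi,0,0]
# tilt about tool y: z axis forward-horizontal
for p in(-pi/2*.7,):
    try:
        reach([600,-200,350],[pi,p,0]); st("tilt"); print(get_ee_rot())
    except Exception as e: print(p,e)
from scipy.spatial.transform import Rotation as Ro
zax=Ro.from_euler("xyz",get_ee_rot()).as_matrix()[:,2]; print("zax",zax)
o=[]
for n in("top","scene"):
    I=camera(n)[:,:,::-1]; c=proj(n,get_tool_pos());u,v=int(c[0])-50,int(c[1])-40
    T=cv2.convertScaleAbs(cv2.resize(I[v:v+75,u:u+100],(400,300),interpolation=cv2.INTER_CUBIC),alpha=2)
    for s in(0,10,20,30,40,60):
        for off,col in((-zax*s,(255,255,0)),(np.array([0,0,s]),(0,0,255))):
            d=proj(n,np.array(get_tool_pos())+off);cv2.circle(T,(int((d[0]-u+.5)*4),int((d[1]-v+.5)*4)),2,col,-1)
    o.append(T)
cv2.imwrite("pics/g.png",np.hstack(o))
E
```

```text
touch t 12.7 pos [ 430.229 -300.221  -34.663] F [-6.065  3.677 15.063] Mz 0.005 w -0.4 g 7.3
end -36 t 12.7 pos [ 430.229 -300.221  -34.663] F [-6.065  3.677 15.063] Mz 0.005 w -0.4 g 7.3
tilt t 15.0 pos [ 599.718 -199.94   348.957] F [ 0.165 -0.396  0.617] Mz 0.022 w 0.0 g 0.0
[-3.141 -1.097 -0.   ]
zax [ 0.89   0.001 -0.456]Traceback (most recent call last):
  File "<stdin>", line 22, in <module>
cv2.error: OpenCV(4.12.0) /io/opencv/modules/imgproc/src/resize.cpp:4208: error: (-215:Assertion failed) !ssize.empty() in function 'resize'
```

```bash
python3 - <<'E'
from h import *
from scipy.spatial.transform import Rotation as Ro
zax=Ro.from_euler("xyz",get_ee_rot()).as_matrix()[:,2]
o=[]
for n in("top","scene"):
    I=camera(n)[:,:,::-1]; c=proj(n,get_tool_pos());u,v=np.clip(int(c[0])-50,0,460),np.clip(int(c[1])-40,0,345);print(n,c)
    T=cv2.convertScaleAbs(cv2.resize(I[v:v+75,u:u+100],(400,300),interpolation=cv2.INTER_CUBIC),alpha=2)
    for s in(0,34):
        for off,col in((-zax*s,(255,255,0)),(np.array([0,0,s]),(0,0,255))):
            d=proj(n,np.array(get_tool_pos())+off);cv2.circle(T,(int((d[0]-u+.5)*4),int((d[1]-v+.5)*4)),2,col,-1)
    o.append(T)
cv2.imwrite("pics/g.png",np.hstack(o))
E
```

```text
top [423.57 178.24]
scene [210.686  30.641]
```

View pics/g.png

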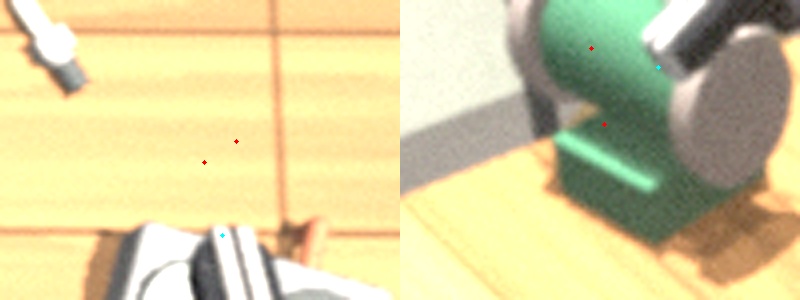

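The picture shows the true fingertip on the cyan mark, 34 mm back along the tool axis, in both views. So the real tool is about 33 mm shorter than reported, and I'll build that into the helpers.

```bash
cat >> h.py <<'E'
from scipy.spatial.transform import Rotation as Ro
L=33.   # true fingertips lie L behind the reported TCP
def cmd(p,o): return list(np.array(p,float)+L*Ro.from_euler("xyz",o).as_matrix()[:,2])
def go(x,y,z,yaw): reach(cmd((x,y,z),D(yaw)),D(yaw))
def lin(x,y,z,yaw=None,v=150):
    o=get_ee_rot() if yaw is None else D(yaw); movel(cmd((x,y,z),o),None if yaw is None else o,v)
E
python3 - <<'E'
from h import *
x,y,psi=564.5,-356.3,-0.29
reach(cmd((500,-300,250),D(psi)),D(psi)); set_gripper(60); go(x,y,130,psi); lin(x,y,71,v=100); set_gripper(5); dwell(.2); st("grip")
m0=get_moment()[2]
if get_grip_width()>9:
    for i in range(1,40):
        lin(x,y,71,psi+.1*i,v=30)
        m=get_moment()[2]-m0
        if i%5==0 or abs(m)>.25: st(i,round(m,3),round(get_joints()[5],2))
        if abs(m)>.25: break
E
```

```text
grip t 18.9 pos [ 564.755 -357.057   38.919] F [-2.788 -2.912  5.389] Mz -0.064 w 12.7 g 60.8
5 0.035 0.72 t 20.1 pos [ 564.717 -357.251   38.93 ] F [-2.638 -2.906  5.161] Mz -0.028 w 12.6 g 60.8
10 0.062 0.22 t 21.4 pos [ 564.729 -357.347   38.906] F [-2.368 -3.804  5.246] Mz -0.001 w 12.9 g 60.8
15 0.091 -0.28 t 22.6 pos [ 564.826 -357.462   38.892] F [-0.901 -5.141  5.009] Mz 0.027 w 12.7 g 60.8
20 0.091 -0.78 t 23.9 pos [ 565.004 -357.52    38.93 ] F [-1.121 -5.621  4.575] Mz 0.027 w 12.5 g 60.7
25 0.1 -1.28 t 25.1 pos [ 565.121 -357.504   38.912] F [-0.087 -5.15   3.707] Mz 0.036 w 12.8 g 60.7
30 0.097 -1.78 t 26.4 pos [ 565.276 -357.435   38.949] F [ 0.574 -5.137  4.077] Mz 0.034 w 12.9 g 60.7
32 -1.389 -1.97 t 26.9 pos [ 565.337 -357.315   38.96 ] F [ 0.804 -4.716  4.775] Mz -1.452 w 12.6 g 69.1
```

The knob hit its stop after about 3.1 rad (moment jump of 1.4 N m). I'll release it, back off and look again.

```bash
python3 - <<'E'
from h import *
set_gripper(60); p=get_tool_pos(); movel([p[0],p[1],150]); reach(cmd((450,-250,200),D(1.4)),D(1.4))
I={n:camera(n) for n in M}
for n in M: cv2.imwrite(f"{n}1_raw.png",I[n][:,:,::-1])
t=lambda n,u,v,w:cv2.resize(I[n][v:v+int(w*.75),u:u+w,::-1],(400,300),interpolation=cv2.INTER_CUBIC)
cv2.imwrite("pics/i.png",np.vstack([np.hstack([t("scene",160,70,100),t("top",250,152,100)]),np.hstack([t("top",130,240,200),t("scene",230,130,200)])]))
st()
E
```

```text
t 29.8 pos [ 450.121 -250.15   166.767] F [-0.481  0.37  -1.024] Mz 0.037 w 59.9 g 0.0
```

View pics/i.png

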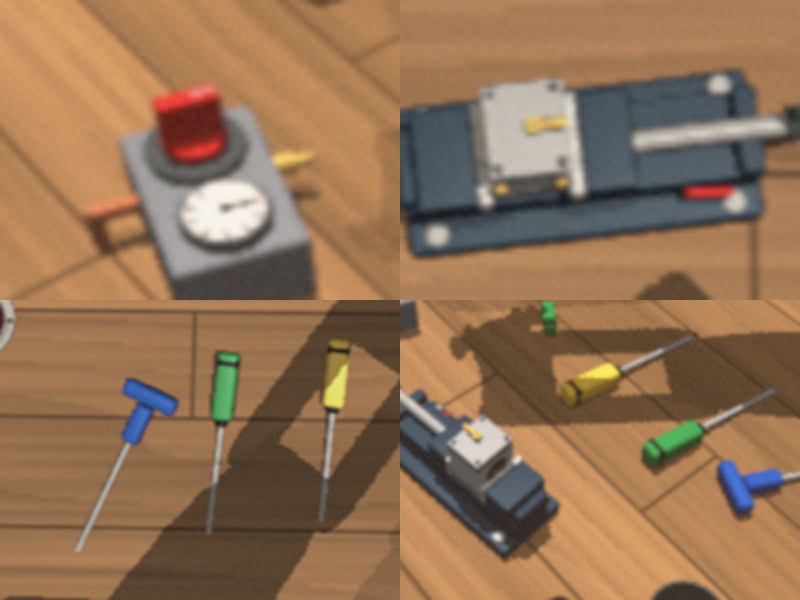

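The needle now sits at the red mark, so the air is off. Carburettor and drivers are unmoved. Next I open the vise.

```bash
python3 - <<'E'
from h import *
print("jaw",onz("top",(301,187.25),71))
w=.115; vx=np.array([np.cos(w),np.sin(w)]); vy=np.array([-np.sin(w),np.cos(w)]); o=np.array([641,13.3])
j=o-40.2*vy; print(j)
g=pi/2+w
set_gripper(85); go(*j,160,g); lin(*j,53,v=120); st("dn"); set_gripper(50); dwell(.2); st("grip")
if get_grip_width()>52:
    e=j-32*vy; lin(*e,53,v=40); st("open"); set_gripper(85); lin(*e,180); 
    reach(cmd((450,-250,200),D(1.4)),D(1.4))
    I=camera("top");J=camera("scene"); cv2.imwrite("top2_raw.png",I[:,:,::-1]);cv2.imwrite("scene2_raw.png",J[:,:,::-1])
    t=lambda I,u,v,w:cv2.resize(I[v:v+int(w*.75),u:u+w,::-1],(400,300),interpolation=cv2.INTER_CUBIC)
    cv2.imwrite("pics/j.png",np.hstack([t(I,250,152,100),t(J,215,177,100)]))
E
```

```text
jaw [641.495 -30.409  71.   ]
[645.613 -26.634]
dn t 32.3 pos [646.526 -26.841  21.178] F [ 0.051  0.654 -0.06 ] Mz -0.06 w 85.0 g 0.0
grip t 32.9 pos [643.676 -27.072  21.263] F [-13.911  -0.181  14.191] Mz 0.252 w 53.9 g 65.6
open t 33.9 pos [647.56  -58.026  21.255] F [-11.834   1.688  13.585] Mz 0.191 w 54.1 g 65.5
```

View pics/j.png

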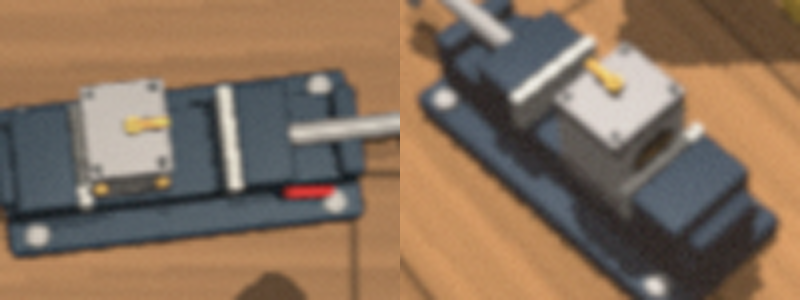

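The vise is open by about 32 mm, with the white pad edge running from tile (222,88) to (236,188). The carburettor is still against the fixed jaw.

```bash
cat >> h.py <<'E'
w=.122; vx=np.array([np.cos(w),np.sin(w)]); vy=np.array([-np.sin(w),np.cos(w)])
E
python3 - <<'E'
from h import *
T=lambda x,y:(250+x/4-.5,152+y/4-.5)
a,b=onz("top",T(224,87),71),onz("top",T(238,189),71);print("pad",a,b,np.arctan2(*(a-b)[1::-1]),np.linalg.norm(a-b))
for (p,q) in (((10,110),(340,72)),): 
    a,b=onz("top",T(*p),16),onz("top",T(*q),16);print(np.arctan2(*(a-b)[1::-1])-pi/2)
c=np.array([641,13.3]); g=pi/2+w
set_gripper(75); go(*c,170,g); lin(*c,77,v=120); st("dn"); set_gripper(40); dwell(.2); st("grip")
if get_grip_width()>46:
    p=np.array(get_tool_pos()); movel([p[0],p[1],p[2]+60],None,80); st("lift")
E
```

```text
pad [672.566 -40.073  71.   ] [616.428 -47.686  71.   ] 0.13478657217031365 56.651583970556835
0.1255982200371888
dn t 38.9 pos [641.818  13.137  45.09 ] F [-0.282  0.65   0.724] Mz 0.036 w 75.3 g 0.0
grip t 39.4 pos [642.239  13.229  45.58 ] F [-0.118  0.759  6.358] Mz -0.012 w 49.0 g 63.1
lift t 40.4 pos [641.746  13.29  104.893] F [-0.168  0.324 -2.971] Mz 0.037 w 49.0 g 62.4
```

```bash
sed -i 's/^w=.122/w=.128/' h.py; python3 - <<'E'
from h import *
o=np.array([638.5,12.8]); c=o-5*vy; y2=pi+w
movel([c[0],c[1],115],D(pi*.75+w),80); movel([c[0],c[1],115],D(y2),80); st("turned")
movel([c[0],c[1],60],None,80); st("60")
for z in (54,50,48,47,46):
    movel([c[0],c[1],z],None,20); st(z)
    if get_ft_force()[2]>3: break
set_gripper(62); dwell(.2); st("rel"); movel([c[0],c[1],150],None,120)
g=pi/2+w; reach(cmd((450,-250,220),D(1.4)),D(1.4))
I=camera("top");J=camera("scene"); cv2.imwrite("top3_raw.png",I[:,:,::-1]);cv2.imwrite("scene3_raw.png",J[:,:,::-1])
t=lambda I,u,v,w:cv2.resize(I[v:v+int(w*.75),u:u+w,::-1],(400,300),interpolation=cv2.INTER_CUBIC)
cv2.imwrite("pics/k.png",np.hstack([t(I,250,152,100),t(J,215,177,100)]))
E
```

```text
turned t 42.2 pos [639.084   7.846 114.919] F [ 0.759 -0.46  -2.981] Mz 0.003 w 49.0 g 62.4
60 t 43.1 pos [639.559   7.82   60.483] F [-0.246  0.198 -2.548] Mz -0.015 w 49.0 g 62.4
54 t 43.5 pos [639.016   7.836  53.871] F [ 0.745 -0.431 -2.713] Mz -0.011 w 49.2 g 62.4
50 t 43.9 pos [638.886   7.869  49.684] F [ 0.301 -0.739 -3.047] Mz -0.041 w 49.0 g 62.4
48 t 44.1 pos [639.008   7.849  47.804] F [-0.066 -0.385 -1.836] Mz 0.046 w 49.1 g 62.4
47 t 44.4 pos [639.074   7.849  46.925] F [-0.983  0.21  -1.967] Mz 0.107 w 49.0 g 62.4
46 t 44.6 pos [639.059   7.832  45.902] F [-0.594 -0.352 -2.738] Mz 0.021 w 48.8 g 62.4
rel t 45.1 pos [639.266   7.836  46.169] F [ 0.352  0.279 -1.083] Mz -0.014 w 62.1 g 0.0
```

View pics/k.png

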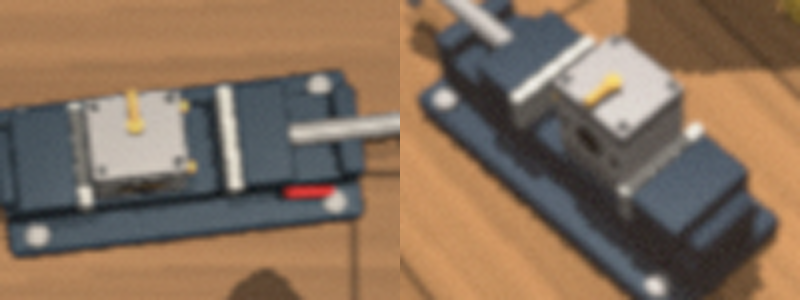

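The carburettor now stands turned in the vise, with its small bore to the rear, the barb to +x and the intake to the front. I'll close the jaw on it.

```bash
python3 - <<'E'
from h import *
g=pi/2+w; j=np.array([645.0,-58.0])
set_gripper(85); go(*j,160,g); lin(*j,53,v=120); set_gripper(50); dwell(.2); st("grip")
p0=np.array(get_tool_pos())[:2]; f0=np.array(get_ft_force())[:2]@vy
s=0
lin(*(j+20*vy),53,v=40); s=20; st("20")
while s<36:
    s+=1; lin(*(j+s*vy),53,v=20); f=np.array(get_ft_force())[:2]@vy-f0
    d=(np.array(get_tool_pos())[:2]-p0)@vy; print(s,round(d,1),round(f,1))
    if abs(f)>28: break
st("end"); set_gripper(85); q=get_tool_pos(); movel([q[0],q[1],150],None,120)
reach(cmd((450,-250,220),D(1.4)),D(1.4))
I=camera("top");J=camera("scene"); cv2.imwrite("top4_raw.png",I[:,:,::-1]);cv2.imwrite("scene4_raw.png",J[:,:,::-1])
t=lambda I,u,v,w:cv2.resize(I[v:v+int(w*.75),u:u+w,::-1],(400,300),interpolation=cv2.INTER_CUBIC)
cv2.imwrite("pics/l.png",np.vstack([np.hstack([t(I,250,152,100),t(J,215,177,100)]),np.hstack([t(I,130,240,200),t(J,230,130,200)])]))
E
```

```text
grip t 50.5 pos [647.798 -57.96   22.347] F [6.417 1.618 3.566] Mz 0.038 w 54.0 g 66.1
20 t 51.2 pos [645.409 -39.013  22.34 ] F [ 6.713 -1.958  3.444] Mz 0.107 w 54.2 g 66.0
21 19.7 -6.4
22 20.4 -4.8
23 21.4 -5.2
24 22.4 -5.8
25 23.4 -6.0
26 24.2 -7.9
27 25.0 -6.8
28 25.6 -9.7
29 25.5 -11.8
30 25.6 -16.8
31 25.6 -20.6
32 25.5 -23.1
33 25.5 -27.6
34 25.5 -32.6
end t 54.7 pos [644.643 -32.646  22.374] F [ 11.731 -30.616  -3.774] Mz 0.482 w 54.0 g 65.3
```

View pics/l.png

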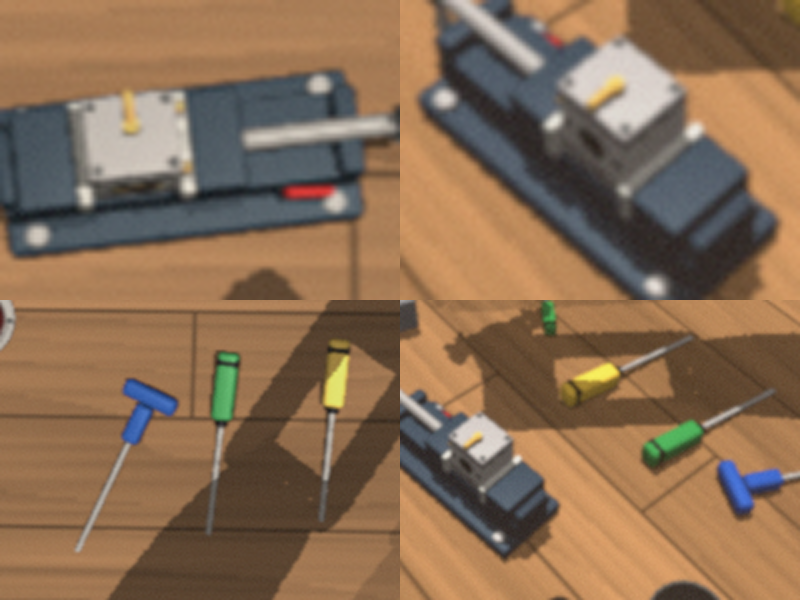

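The jaw stopped dead after 25.6 mm at over 30 N of push, which matches the 50 mm width. The carburettor is clamped, intake to the front, and the drivers are unmoved.

Next I check reachability for standing the drivers, and re-measure them numerically.

```bash
cat >> h.py <<'E'
H["green"]=((45,90,30),(85,255,255));H["yellow"]=((20,110,50),(34,255,255))
CUP={"black":np.array([616,272.]),"red":np.array([506.2,388.4])}
def locate(k,near):
    """driver origin xy and yaw from handle blob (both views) and, for the tee, mask shape; near = rough handle centre xy"""
    z=10 if k=="blue" else 12; out=[]
    for n in("top","scene"):
        bl=[(b,onz(n,b[1],z)) for b in blobs(camera(n),k,60)]
        b,ct=min(bl,key=lambda q:np.hypot(*(q[1][:2]-near)))
        v,u=np.nonzero(b[2]); P=np.array([onz(n,(x,y),z)[:2] for x,y in zip(u,v)])
        if n=="top":
            e=np.linalg.eigh(np.cov(P.T))[1]; Pt,ax=P,e[:,1]
        out.append((b,ct))
    (bt,ct),(bs,cs)=out; p,e=tri(bt[1],bs[1])
    if k=="blue":  # tip: farthest grey-shaft side -> axis from mask skewness: neck end is tipward
        r=cv2.minAreaRect(Pt.astype(np.float32)); ax=None
    return ct[:2],cs[:2],p,e,ax,Pt
def tilt(p,az,s,pitch):
    o=[pi,pitch,az]; zx=Ro.from_euler("xyz",o).as_matrix()[:,2]; return list(np.array(p,float)+(s+L)*zx),o
E
python3 - <<'E'
from h import *
for k,n in(("green",(428,98)),("yellow",(444,-26)),("blue",(455,215))):
    a=locate(k,np.array(n)); print(k,a[0],a[1],"tri",a[2],a[3],"ax",None if a[4] is None else np.arctan(a[4][1]/a[4][0]))
for cup in CUP:
  az0=np.arctan2(CUP[cup][1],CUP[cup][0])
  for pitch in(-pi/2,-1.32):
    for da in(-.3,0,.3):
      r=[]
      for z in(172,300):
        p,o=tilt([*CUP[cup],z],az0+da,9,pitch); q=inverse_kinematics(p,o); r.append(None if q is None else np.round(q,2).tolist())
      print(cup,round(pitch,2),da,r)
E
```

```text
green [428.113  98.518] [430.304  94.778] tri [429.49   96.754  13.011] 4.266248620025528 ax -0.08994781065671567
yellow [443.392 -25.811] [447.397 -28.41 ] tri [444.894 -27.59   10.395] 4.603059055145995 ax -0.11515052424444847
blue [409.878 186.953] [406.541 185.48 ] tri [409.882 186.43   14.535] 0.783243129108873 ax None
black -1.57 -0.3 [[0.58, 0.28, 2.3, 3.67, 1.07, -1.84], [0.58, -0.16, 2.38, 3.83, 0.77, -2.1]]
black -1.57 0 [[0.25, 0.22, 2.38, 2.95, 1.04, -1.47], [0.25, -0.28, 2.47, 2.87, 0.64, -1.35]]
black -1.57 0.3 [[-0.04, 0.28, 2.3, 2.3, 1.17, -1.16], [-0.04, -0.16, 2.38, 2.14, 0.95, -0.83]]
black -1.32 -0.3 [[0.56, -0.01, 2.34, 3.92, 0.64, -2.12], None]
black -1.32 0 [[0.26, -0.1, 2.43, 2.83, 0.52, -1.34], [0.26, -0.48, 2.42, 2.21, 0.19, -0.68]]
black -1.32 0.3 [[-0.02, -0.01, 2.34, 2.02, 0.81, -0.83], [-0.02, -0.36, 2.34, 1.66, 0.71, -0.33]]
red -1.57 -0.3 [[0.83, 0.22, 2.39, 3.69, 1.1, -1.84], [0.83, -0.28, 2.48, 3.87, 0.77, -2.14]]
red -1.57 0 [[0.47, 0.15, 2.47, 2.93, 1.06, -1.47], None]
red -1.57 0.3 [[0.15, 0.22, 2.39, 2.26, 1.21, -1.16], [0.15, -0.28, 2.48, 2.08, 0.97, -0.78]]
red -1.32 -0.3 [[0.82, -0.11, 2.44, 3.95, 0.64, -2.15], None]
red -1.32 0 [None, None]
red -1.32 0.3 [[0.17, -0.11, 2.44, 1.97, 0.83, -0.81], [0.17, -0.5, 2.43, 1.59, 0.75, -0.27]]
```

The blue tee has just been knocked, from (455,215) to about (410,187), so I'll re-measure it before grasping. First a dry run of the wrist swing to the cup, in small steps, tracking where a held driver's tip would go.

```bash
cat >> h.py <<'E'
def tipz():
    R=Ro.from_euler("xyz",get_ee_rot()).as_matrix(); a=np.array(get_tool_pos())-(9+L)*R[:,2]; return a,a-155*R[:,0]
E
python3 - <<'E'
from h import *
az=np.arctan2(272,616)+.3
reach(cmd((445,-26,300),D(-.1)),D(-.1)); q0=np.array(get_joints())
p,o=tilt([*CUP["black"],300],az,9,-pi/2); q1=np.array(inverse_kinematics(p,o)); print(q0,q1)
for s in np.linspace(0,1,9)[1:]:
    move_j(list(q0+s*(q1-q0))); a,b=tipz(); print(round(s,2),a,b)
st()
for z in(200,175):
    p,o=tilt([*CUP["black"],z],az,9,-pi/2); movel(p,o,120); a,b=tipz(); print(z,a,b)
st()
p,o=tilt([*CUP["black"],300],az,9,-pi/2); movel(p,o,200); st()
E
```

```text
[-0.174 -0.314  1.779 -0.     1.677  1.496] [-0.04  -0.164  2.381  2.139  0.951 -0.832]
0.12 [462.467  73.214 270.977] [311.13   42.755 257.044]
0.25 [475.833 166.824 258.768] [339.571 108.766 213.087]
0.38 [489.565 245.136 265.929] [375.209 181.916 182.557]
0.5 [507.944 301.097 285.37 ] [418.789 250.845 168.961]
0.62 [532.31  331.056 307.407] [469.604 302.248 168.615]
0.75 [561.559 334.556 322.5  ] [524.815 325.544 172.188]
0.88 [591.399 313.801 322.31 ] [576.937 315.391 167.994]
1.0 [615.505 273.542 301.446] [615.387 273.842 146.447]
t 62.8 pos [647.029 301.295 301.476] F [ 0.257  1.046 -0.276] Mz 0.055 w 85.0 g 0.0
200 [616.477 272.13  201.136] [616.693 272.206  46.136]
175 [616.044 272.075 175.277] [615.985 272.146  20.277]
t 64.2 pos [647.728 299.646 175.278] F [ 0.366 -0.291 -0.077] Mz 0.003 w 84.8 g 0.0
t 65.0 pos [647.359 299.563 299.856] F [-0.937  0.042 -0.92 ] Mz -0.006 w 85.4 g 0.0
```

The dry run is safe: a held tip never drops below 146 mm during the swing, and the final pose is on the cup. Picking the yellow driver first.

```bash
cat >> h.py <<'E'
def pick(x,y,yaw,zt):
    set_gripper(60); go(x,y,300,yaw); lin(x,y,60,v=250); lin(x,y,zt,v=50); st("low"); set_gripper(8); dwell(.2); st("grip")
    ok=get_grip_width()>15
    if ok: lin(x,y,300,v=200); st("up")
    return ok
def place(cup,off,lat,lean,az,ztip,s):
    d=np.array([np.cos(az),np.sin(az)]); l=np.array([-d[1],d[0]]); c=CUP[cup]+off*d+lat*l+155*np.sin(lean)*d; zg=ztip+155*np.cos(lean)
    p,o=tilt([*c,300],az,s,-pi/2+lean); reach(p,o); st("above",get_grip_width())
    p,o=tilt([*c,zg+70],az,s,-pi/2+lean); movel(p,o,150)
    p,o=tilt([*c,zg],az,s,-pi/2+lean); movel(p,o,60); st("in")
    set_gripper(46); dwell(.3)
    z=np.array(p)-70*Ro.from_euler("xyz",o).as_matrix()[:,2]; movel(list(z),None,100); movel([z[0],z[1],330],None,200); st("out")
E
python3 - <<'E'
from h import *
q=[-0.04,-0.164,2.381,2.139,0.951,-0.832]; az=np.arctan2(272,616)+.3
if pick(444,-26.6,-.105,3): place("black",-15,0,.25,az,12,9)
E
```

```text
low t 69.7 pos [444.456 -26.682 -29.616] F [ 0.125 -0.326  0.207] Mz -0.006 w 60.1 g 0.0
grip t 70.4 pos [444.284 -26.713 -29.717] F [-2.11   0.289  6.192] Mz 0.008 w 22.7 g 61.8
up t 72.0 pos [443.382 -26.496 265.626] F [-0.631 -0.314 -0.572] Mz -0.018 w 22.5 g 61.1
above 22.5917758956531 t 73.6 pos [664.416 314.147 290.079] F [-0.491 -0.306 -0.52 ] Mz -0.011 w 22.6 g 61.2
in t 75.5 pos [664.606 314.055 152.467] F [ 0.153 -0.402 -1.104] Mz 0.022 w 23.2 g 61.2
out t 78.0 pos [612.784 269.794 328.443] F [ 0.874  0.586 -0.015] Mz -0.029 w 45.7 g 0.0
```

```bash
python3 - <<'E'
from h import *
reach(cmd((450,-250,220),D(1.4)),D(1.4))
b=[[x for x in blobs(camera(n),"yellow",60)] for n in("top","scene")]
for x in b[0]:
    for y in b[1]:
        p,e=tri(x[1],y[1])
        if e<8: print("yellow",x[0],y[0],p,e)
a=locate("green",np.array([428,98])); print("green",a[0],a[1],a[2],a[3],np.arctan(a[4][1]/a[4][0]))
ct,cs,p,e,_,P=locate("blue",np.array([410,187])); print("blue",ct,cs,p,e,len(P))
r=cv2.minAreaRect(P.astype(np.float32)); print(r)
for k in range(4):
    t=np.radians(r[2])+k*pi/2; d=np.array([np.cos(t),np.sin(t)]); s=(P-ct)@d; print(round(t,3),s.min(),s.max(),"skew",np.mean(s**3))
cv2.imwrite("top5_raw.png",camera("top")[:,:,::-1])
E
```

```text
yellow 75 248 [880.038 130.169  19.087] 1.3604139539080933
yellow 416 365 [652.474 302.823 157.171] 0.6119708878611159
yellow 93 257 [705.931 275.616  26.287] 0.40415323940531833
green [428.113  98.518] [429.992  94.733] [429.45   96.785  13.346] 4.105215541194082 -0.08994781065671567
blue [409.938 187.044] [406.533 185.535] [409.944 186.507  14.632] 0.7948770267272076 383
((406.47064208984375, 181.35116577148438), (68.15092468261719, 56.0816764831543), 2.371756076812744)
0.041 -37.77568832659972 30.375222158262623 skew -1866.4579364340389
1.612 -33.58569938845923 22.49597687923306 skew -1789.2620839569986
3.183 -30.37522215826262 37.77568832659972 skew 1866.4579364340407
4.754 -22.49597687923305 33.58569938845923 skew 1789.2620839569981
```

Yellow is in the black cup, centroid at z = 157 mm, leaning to the far rim. The tee's new yaw I get from its grey shaft, by scanning low saturation along rays tipward. Meanwhile I pick the green one.

```bash
python3 - <<'E'
from h import *
I=cv2.imread("top5_raw.png"); S=cv2.cvtColor(I,cv2.COLOR_BGR2HSV)[:,:,1].astype(float)
ct=np.array([409.9,187.0]); res=[]
for t in np.arange(-pi,pi,.02):
  for o in np.arange(-8,9,2):   # lateral offset of axis from centroid
    d=np.array([np.cos(t),np.sin(t)]); l=np.array([-d[1],d[0]])
    px=np.array([proj("top",[*(ct+s*d+o*l),6]) for s in np.arange(50,165,5)])
    v=cv2.remap(S.astype(np.float32),px[:,0].astype(np.float32)[None],px[:,1].astype(np.float32)[None],1)[0]; res.append((v.mean(),t,o,v))
res.sort(key=lambda r:r[0]); 
for r in res[:6]: print(r[0],round(r[1],3),r[2])
print(res[0][3],"handle yaw",res[0][1]+pi)
# tee mask extents along that axis
P=locate("blue",ct)[5]; d=-np.array([np.cos(res[0][1]),np.sin(res[0][1])]); s=(P-ct)@d; l=(P-ct)@np.array([-d[1],d[0]]); print(s.min(),s.max(),l.min(),l.max())
if pick(428.9,97.8,-.09,3): place("black",-18,0,0,np.arctan2(272,616)+.3,14,9)
E
```

```text
26.225374 2.718 0
27.176037 2.738 -2
27.472826 2.698 2
30.02777 2.758 -4
31.533289 2.678 4
34.704613 2.738 -4
[27.359 26.938 27.709 28.027 25.77  23.246 26.324 26.557 25.789 25.387
 26.176 27.248 26.633 24.062 25.301 23.445 28.281 27.312 24.68  25.133
 26.023 29.266 26.518] handle yaw 5.860000000000005
-40.678559261095245 22.603303921639686 -29.8034283312246 30.799618363028774
low t 84.9 pos [429.396  97.836 -29.602] F [ 0.337 -0.212 -0.022] Mz 0.02 w 60.0 g 0.0
grip t 85.5 pos [429.184  97.741 -29.717] F [-1.359 -1.651  4.946] Mz 0.024 w 22.9 g 61.8
up t 87.2 pos [428.291  97.74  265.64 ] F [-0.309 -0.365 -0.969] Mz 0.025 w 22.9 g 61.1
above 22.80298894084661 t 89.3 pos [634.146 288.01  300.408] F [ 0.371 -0.739 -0.787] Mz 0.039 w 22.8 g 61.2
in t 91.2 pos [634.12  287.854 169.261] F [ 0.114 -0.813 -0.432] Mz 0.044 w 22.5 g 61.2Traceback (most recent call last):
  File "<stdin>", line 14, in <module>
  File "h.py", line 63, in place
    z=np.array(p)-70*Ro.from_euler("xyz",o).as_matrix()[:,2]; movel(list(z),None,100); movel([z[0],z[1],330],None,200); st("out")
                                                                                       ~~~~~^^^^^^^^^^^^^^^^^^^^^^^^^^
workcell.PlanningError: the arm cannot follow that straight line within its joint ranges
```

Green is released in the cup and only the final lift was refused. The tee's axis is clear: yaw −0.423, extents −41 to +23 and ±30 mm, as a tee must have. Lifting by a smaller amount and doing the tee.

```bash
sed -i 's/movel(\[z\[0\],z\[1\],330\],None,200)/movel([z[0],z[1],z[2]+60],None,200)/' h.py; python3 - <<'E'
from h import *
p=get_tool_pos(); print(p)
try: movel([p[0],p[1],p[2]+90],None,150)
except Exception as e: print(e); movel([p[0],p[1],p[2]+45],None,150)
reach(cmd((450,0,320),D(-.3)),D(-.3)); st()
P=locate("blue",np.array([409.9,187])); print(P[0],P[2])
x,y=P[0]-17*np.array([np.cos(-.423),np.sin(-.423)])
if pick(x,y,-.423,3): place("red",0,0,0,np.arctan2(388.4,506.2)+.3,14,7)
try: reach(cmd((450,-250,220),D(1.4)),D(1.4))
except Exception as e: print(e)
st()
for k in("yellow","green","blue","red"):
  B=[blobs(camera(n),k,50) for n in("top","scene")]
  for a in B[0]:
    for b in B[1]:
        p,e=tri(a[1],b[1])
        if e<8 and 0<p[2]<250 and 300<p[0]<720: print(k,a[0],b[0],p,round(e,1))
I=[cv2.resize(camera(n)[v:v+150,u:u+200,::-1],(400,300),interpolation=cv2.INTER_CUBIC) for n,u,v in(("top",50,140),("scene",330,220),("top",240,140),("scene",180,130))]
cv2.imwrite("pics/z.png",np.vstack([np.hstack(I[:2]),np.hstack(I[2:])]))
E
```

```text
[581.71  241.614 169.284]
the arm cannot follow that straight line within its joint rangesTraceback (most recent call last):
  File "<stdin>", line 3, in <module>
workcell.PlanningError: the arm cannot follow that straight line within its joint ranges

During handling of the above exception, another exception occurred:

Traceback (most recent call last):
workcell.PlanningError: the arm cannot follow that straight line within its joint ranges
```

The arm is folded near its elbow limit, so I'll swing the base sideways, away from the cup, before rising.

```bash
cat > fin.py <<'E'
from h import *
def check():
  for k in("yellow","green","blue"):
    B=[blobs(camera(n),k,50) for n in("top","scene")]
    for a in B[0]:
      for b in B[1]:
        p,e=tri(a[1],b[1])
        if e<8 and 0<p[2]<250 and 300<p[0]<720: print(k,a[0],b[0],p,round(e,1))
E
python3 - <<'E'
from fin import *
q=np.array(get_joints()); print(q)
q[0]-=.3; move_j(list(q)); st()
reach(cmd((450,-100,320),D(-.3)),D(-.3)); st(); print(get_joints())
P=locate("blue",np.array([409.9,187])); print(P[0],P[2]); check()
x,y=P[0]-17*np.array([np.cos(-.423),np.sin(-.423)])
az=np.arctan2(388.4,506.2)+.3
for z in(300,167):
    for b in(0,40,70): 
        d=np.array([np.cos(az),np.sin(az)]); p,o=tilt([*(CUP["red"]-b*d),z],az,7,-pi/2); print(z,b,inverse_kinematics(p,o))
E
```

```text
[-0.256  0.163  2.469  2.109  1.292 -1.139]
t 93.5 pos [626.939  59.775 169.102] F [-0.662 -0.543 -0.183] Mz -0.001 w 46.1 g 0.0
t 95.7 pos [449.628 -99.425 285.994] F [ 1.138 -0.744 -0.551] Mz 0.019 w 46.2 g 0.0
[-0.33  -0.27   1.709  0.001  1.704  1.54 ]
[409.678 187.046] [409.267 187.293  12.879]
yellow 449 369 [651.387 303.476 159.487] 0.9
yellow 64 253 [704.406 274.917  20.907] 0.1
green 225 194 [582.898 237.576 192.853] 1.3
green 225 266 [590.771 248.395 150.84 ] 2.6
blue 385 334 [409.414 187.283  13.012] 1.7
300 0 [ 0.144 -0.29   2.481  2.076  0.975 -0.778]
300 40 None
300 70 None
167 0 [ 0.144  0.234  2.384  2.26   1.219 -1.175]
167 40 [ 0.041  0.176  2.462  2.165  1.272 -1.16 ]
167 70 None
```

Green is in the cup, with its centroid at z ≈ 151 mm and leaning towards the robot. For the red cup I check the exit route with the leaning placement that worked for yellow.

```bash
python3 - <<'E'
from fin import *
az0=np.arctan2(388.4,506.2)
for da in(.3,.45,.6):
  az=az0+da; d=np.array([np.cos(az),np.sin(az)])
  for lean in(.15,.25):
    o=[pi,-pi/2+lean,az]; zx=Ro.from_euler("xyz",o).as_matrix()[:,2]; c=CUP["red"]+(-15+155*np.sin(lean))*d
    for z,b in((300,0),(162,0),(162,40),(162,60),(162,80)):
        p=np.array([*c,z])+(7+L-b)*zx; q=inverse_kinematics(list(p),o); print(da,lean,z,b,None if q is None else np.round(q,2))
E
```

```text
0.3 0.15 300 0 [ 0.17 -0.41  2.45  1.82  0.8  -0.5 ]
0.3 0.15 162 0 [ 0.17  0.06  2.41  2.15  0.98 -1.01]
0.3 0.15 162 40 None
0.3 0.15 162 60 None
0.3 0.15 162 80 None
0.3 0.25 300 0 [ 0.22 -0.42  2.38  1.63  0.71 -0.3 ]
0.3 0.25 162 0 [ 0.22 -0.02  2.38  2.05  0.82 -0.87]
0.3 0.25 162 40 [ 0.13 -0.16  2.48  1.93  0.86 -0.79]
0.3 0.25 162 60 None
0.3 0.25 162 80 None
0.45 0.15 300 0 [ 0.08 -0.28  2.35  1.7   1.02 -0.5 ]
0.45 0.15 162 0 [ 0.08  0.14  2.31  1.91  1.12 -0.92]
0.45 0.15 162 40 [-0.03  0.07  2.38  1.82  1.18 -0.89]
0.45 0.15 162 60 [-0.08  0.03  2.41  1.77  1.21 -0.88]
0.45 0.15 162 80 [-0.14 -0.01  2.44  1.72  1.24 -0.86]
0.45 0.25 300 0 [ 0.13 -0.31  2.29  1.56  0.93 -0.34]
0.45 0.25 162 0 [ 0.13  0.06  2.3   1.83  0.98 -0.79]
0.45 0.25 162 40 [ 0.04 -0.04  2.37  1.74  1.04 -0.74]
0.45 0.25 162 60 [-0.02 -0.09  2.4   1.69  1.07 -0.72]
0.45 0.25 162 80 [-0.07 -0.14  2.43  1.64  1.11 -0.69]
0.6 0.15 300 0 [ 0.02 -0.13  2.23  1.61  1.21 -0.51]
0.6 0.15 162 0 [ 0.02  0.24  2.2   1.73  1.24 -0.87]
0.6 0.15 162 40 [-0.08  0.19  2.24  1.65  1.3  -0.85]
0.6 0.15 162 60 [-0.13  0.16  2.26  1.61  1.34 -0.84]
0.6 0.15 162 80 [-0.18  0.14  2.28  1.57  1.37 -0.84]
0.6 0.25 300 0 [ 0.07 -0.17  2.19  1.5   1.12 -0.38]
0.6 0.25 162 0 [ 0.07  0.16  2.19  1.66  1.12 -0.75]
0.6 0.25 162 40 [-0.02  0.09  2.24  1.59  1.19 -0.72]
0.6 0.25 162 60 [-0.07  0.05  2.26  1.55  1.22 -0.71]
0.6 0.25 162 80 [-0.12  0.02  2.28  1.51  1.26 -0.7 ]
```

```bash
python3 - <<'E'
from fin import *
x,y=np.array([409.5,187.1])-17*np.array([np.cos(-.423),np.sin(-.423)])
if pick(x,y,-.423,3):
    try: place("red",-15,0,.25,np.arctan2(388.4,506.2)+.52,14,7)
    except Exception as e: print("ERR",e); st(); print(get_joints())
    else:
        reach(cmd((450,-250,300),D(1.4)),D(1.4)); st(); check()
        I=[cv2.resize(camera(n)[v:v+150,u:u+200,::-1],(400,300),interpolation=cv2.INTER_CUBIC) for n,u,v in(("top",50,140),("scene",330,220),("top",240,140),("scene",180,130))]
        cv2.imwrite("pics/z.png",np.vstack([np.hstack(I[:2]),np.hstack(I[2:])]))
E
```

```text
low t 100.0 pos [394.438 194.238 -29.621] F [ 0.599 -0.317  0.307] Mz -0.024 w 60.1 g 0.0
grip t 100.6 pos [394.261 194.161 -29.729] F [-1.84   0.193  5.724] Mz 0.037 w 18.6 g 60.4
up t 102.2 pos [393.408 193.873 265.618] F [-0.118 -0.071 -0.45 ] Mz 0.044 w 18.4 g 59.8
above 18.489251188131902 t 104.5 pos [530.091 445.818 290.238] F [-0.403  0.121 -1.307] Mz -0.021 w 18.5 g 59.9
in t 106.5 pos [530.475 445.731 154.889] F [-0.309  0.981 -0.92 ] Mz -0.006 w 18.6 g 59.8
out t 108.4 pos [504.061 383.607 232.357] F [-0.335 -1.376 -0.746] Mz 0.008 w 45.6 g 0.0
t 110.5 pos [ 449.955 -249.106  266.061] F [ 0.358 -0.445  0.173] Mz -0.038 w 45.8 g 0.0
yellow 448 369 [651.435 303.472 159.097] 0.7
yellow 86 254 [705.468 275.43   24.931] 0.1
green 221 179 [582.775 237.78  192.807] 1.3
green 221 246 [590.668 248.609 150.72 ] 2.6
green 158 82 [ 414.624 -146.072   12.255] 0.4
blue 539 688 [527.146 438.268 163.006] 3.6
```

View pics/z.png

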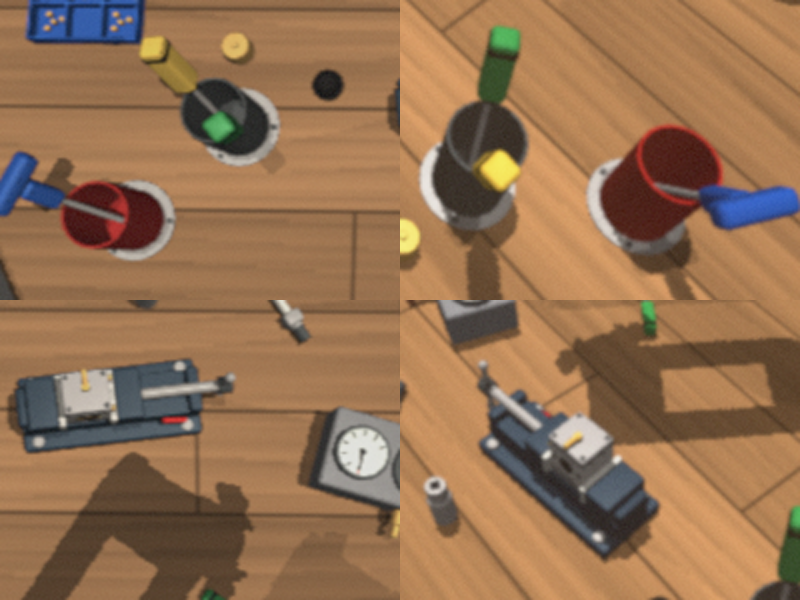

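The last picture shows yellow and green standing in the black cup and the blue tee in the red cup. The carburettor is clamped with its barb to the rear, the needle is at the mark, and the arm is clear of everything.

```bash
python3 -c "
from workcell import *
print(hand_in(), get_time_s())"
```

```text
the job is handed in; nothing more can be done
the job is handed in; nothing more can be done
```

The job is handed in, though no verdict was shown: the air is wound off, the carburettor is turned with its intake to the front and clamped in the vise, the yellow and green screwdrivers stand in the black cup, and the blue T-handle stands in the red one.

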